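# Fit the radius gauge to the moulding's bead

### The job

Find out which radius gauge fits the wooden drawer moulding: set the one whose arch matches the moulding's rounded top over it, squarely across and upright, so that it sits snugly without rocking or gap, and leave it sitting there. The other two gauges must be left standing on the desk, and the moulding must stay where it lies.

Things in the scene. Friction and masses are not known exactly. Their poses are not given: they have to be found in the camera images.
- moulding: Loose wooden moulding, 180 mm long (own x), 0.5 kg. Flat base 90 mm wide (y), 14 high; on it along the whole length a bead 60 mm wide whose top is a half round of radius 30 mm about a line along x, 32 mm above the desk; its crest is 62 mm above the desk. Origin: centre of the underside; z up.
- gauge_a: Aluminium radius gauge standing on two feet, 0.12 kg: plate 96 mm wide (own y), 20 thick (x), 34 high, with a grip tab on its middle, 14 mm thick (x), 34 wide (y), from 34 to 75 mm above the feet. From below an arch is cut, axis along x; here the narrow one: radius 19, 37 wide at the feet, 16 high. Origin: centre of the underside between the feet; z up.
- gauge_b: Aluminium radius gauge of the same outside shape, sizes and frame as gauge_a, with the middle arch: radius 30.7 mm, 53 mm wide at the feet, 15 mm high (it clears the 30 mm bead by a hair). Seated on the bead its origin is 47 mm above the desk, over the bead's middle line.
- gauge_c: Aluminium radius gauge of the same outside shape, sizes and frame as gauge_a, with the wide arch: radius 46 mm, 73 mm wide at the feet, 18 mm high.
There are look-alikes about, which are no part of the job. What is shaped like the gauge_b but pink or red is not meant.

How it is judged:
At the end, for the whole second after the job is handed in: The middle-arch gauge rests on the bead: origin 42-51 mm above the moulding's underside, within 10 mm of the bead's middle line, 80 mm of mid-length, upright within 10 and square within 11 degrees. The other gauges stand on the desk; the moulding lies flat within 40 mm of its start (z of gauge_b in the frame of moulding between 0.042 and 0.051 m and y of gauge_b in the frame of moulding between -0.01 and 0.01 m and x of gauge_b in the frame of moulding between -0.08 and 0.08 m and angle between gauge_b's own z axis and vertical below 0.18 rad and angle between the x axis of gauge_b and the x axis of moulding, either way round below 0.2 rad and linear speed of gauge_b below 0.02 m/s and angular speed of gauge_b below 0.2 rad/s and angle between moulding's own z axis and vertical below 0.05 rad and height (world z) of each of moulding, gauge_a, gauge_c below 0.006 m and distance of moulding from where it was at the start of the episode below 0.04 m and angle between each of gauge_a, gauge_c's own z axis and vertical below 0.1 rad); the robot touches nothing.
It also fails if it takes over 38 s, if anything falls off the work surface, if the arm or the gripper's body presses on something with over 40 N, if the wrist force passes 120 N, or if a joint passes its speed limit or range.

### The arm

A 6-joint arm with a two-finger parallel gripper is mounted at the origin on a cart in front of the work surface, level with it; the furniture and walls round the work are solid. World frame = base frame: x ahead of the robot, y to its left, z up, the work surface at z = 0. Lengths are in m, angles in rad, forces in N, time in s.
With the tool pointing down it reaches from about 0.35 to 0.975 m from the base axis. Payload 4.9 kg.
Tool frame: the origin (TCP) lies at the very end of the fingers, on their centre line; the grasp point (between the pads) lies 19 mm behind it; z points along the fingers, y is the line along which they close (so a half turn about z gives the same grasp; the last joint's range is limited). The gripper opens to 85 mm and grips with 20 to 120 N. Pads are 22 mm wide; open, the fingers measure 114 mm over their backs; the gripper's body (76 mm by 85 mm) begins 54 mm behind the grasp point. The pads swing forward as they close: fully open they stand 13 mm farther back than shut.
Start: joints at [-1.373, 0.053, 1.613, -0, 1.476, -0.119], TCP at [0.195, -0.594, 0.231] pointing down, gripper open.
Joint ranges: [-3.01, 3.01], [-1.01, 2.22], [0.06, 2.58], [-1.02, 4.17], [0.09, 2.62], [-3.14, 3.14]. Speed limits (rad/s): [2.57, 2.57, 3.14, 3.14, 3.14, 3.14].

### API

Orientations are given as a unit quaternion [w, x, y, z].
In Python, from plant import state, optics, ticket, nets gives the robot as it stands. The module is installed in compiled form; this text tells all that it offers.
- The arm moves only by the shell command python3 -m inch 'ROWS' [OPENING]. ROWS is JSON, a list of rows, each an object of numbers: "dx", "dy", "dz": the shift along the tool's x, y, z as a fraction of full scale; "rx", "ry", "rz": the turn, a rotation vector about the tool's x, y, z as a fraction of full scale. In form: [{"dx": .., "dy": .., "dz": .., "rx": .., "ry": .., "rz": ..}, ...]. A call has 1 to 5 rows; each row is the pose to reach, as a shift and turn from the pose commanded when the call began, along the tool's axes at that moment; what a row does not reach only later rows make up. Full scale, the value 1, is 0.8 m for a shift and 1.5 rad for a turn. A row lasts 1/10 s, in which the tool goes at most 50 mm and 8.59 degrees, less where a joint would pass 70% of its speed; a pose out of reach is approached as far as the arm can. A call with a number of a shift or a turn outside -1 to 1 is refused whole. A call with a gripper value outside its range is refused whole. OPENING is the opening, from -1 (shut) to 1 (fully open), set as the call begins (- or left out, the last holds). The fingers move at their own pace and stop on an object; the grip force is fixed at half the most. Time passes only in rows, so rows that repeat a pose let the fingers close. It gives the time, the measured TCP pose, the force, the opening and the grip force at its end, in the units of the state.
- state(): the state, without advancing time (a new reading comes with each control period).
- optics.grab_frame(name): name is "side" or "top"; returns the picture (420x560x3 uint8, red, green, blue); there is no depth.
- optics.camera_info(name): a dict with "fx", "fy", "cx", "cy" (pixels), "R" (3x3) and "t" (3): a world point X has camera coordinates R X + t. Camera axes: x right, y down, z forward; pixel columns grow to the right and rows downward; lengths in m; the calibration is good to about 2 mm. A picture is of the moment at which its call begins. camera_info takes no time and is no camera call.
- ticket.job_done(): hands the job in; it is judged then, once.
Trained networks look in the newest picture that a camera, given by its name, has taken for a name from the list of things; names that differ only in an ending like _2 or _b are one class to them, and where a whole thing is asked for, a point or a joint stands for the part that bears it (a point fixed in the world has none). Each returns a list of dicts, best first, with "confidence" (0 to 1); they miss things now and then, are a little off and sometimes report something else, mostly with a low value. They report only what shows in the picture. A call takes as long as a camera call. They do not tell look-alikes from the thing itself.
- nets.boxes_of(camera, name): "bbox" ([centre column, centre row, width, height] in pixels, round what is visible of it).
- nets.outline_of(camera, name): "pixels" (420x560 bool, what is visible of it) and "bbox" ([centre column, centre row, width, height] in pixels, round what is visible of it).
The state is a dict: "time": time; "joint_pos": joint angles; "joint_vel": joint speeds; "joint_efforts": joint torques, N m; "tool_pos": TCP position; "tool_rot": TCP orientation; "contact_force": force on the tool from outside, world axes, zero at the start; "ft_torque": the same for the moment, N m; "gripper_width": opening from 0.0 (shut) to 1.0 (fully open); "grasp_force": force on a finger pad.
Only numpy, scipy, OpenCV 4.12 (cv2) and the standard library are available. Lean on these libraries where they do the work, as an engineer would, in place of code of your own. Each camera call takes 0.05 s, during which the arm holds its last target. There are 200 camera calls.

## Working session

There is one attempt and no reset: what is moved stays moved. The work goes in short steps, Python scripts to look and compute and a shell command to move; the robot and the scene stay as the last step left them, time stands still between calls to the robot, and variables do not carry over. Pictures are saved under pics/ and viewed, at most 10 in all, crops included, and the job is handed in when it is done.

```bash
mkdir -p pics
python3 - <<'E'
from plant import state, optics, ticket, nets
import cv2,numpy as np
for c in("side","top"):
    im=optics.grab_frame(c); cv2.imwrite(f"pics/{c}0.png",im[:,:,::-1])
    k=optics.camera_info(c); print(c,{a:np.round(b,4).tolist() for a,b in k.items()})
    for n in("moulding","gauge_a","gauge_b","gauge_c"):
        print(c,n,[(np.round(d["bbox"]).tolist(),round(d["confidence"],2)) for d in nets.boxes_of(c,n)])
s=state();print(s["time"],s["tool_pos"],s["tool_rot"],s["gripper_width"])
E
```

```text
side {'fx': 531.4144, 'fy': 531.4144, 'cx': 286.2081, 'cy': 215.8651, 'R': [[0.9479, 0.3178, -0.0213], [0.1828, -0.5976, -0.7807], [-0.2609, 0.7362, -0.6245]], 't': [-0.4074, -0.1329, 1.5978]}
side moulding [([340.0, 166.0, 63.0, 33.0], 0.8)]
side gauge_a [([310.0, 197.0, 25.0, 36.0], 0.82), ([260.0, 349.0, 24.0, 48.0], 0.74), ([281.0, 236.0, 21.0, 39.0], 0.59), ([215.0, 300.0, 36.0, 41.0], 0.57), ([269.0, 291.0, 14.0, 46.0], 0.56)]
side gauge_b [([310.0, 197.0, 25.0, 36.0], 0.82), ([260.0, 349.0, 24.0, 48.0], 0.74), ([281.0, 236.0, 21.0, 39.0], 0.59), ([215.0, 300.0, 36.0, 41.0], 0.57), ([269.0, 291.0, 14.0, 46.0], 0.56)]
side gauge_c [([310.0, 197.0, 25.0, 36.0], 0.82), ([260.0, 349.0, 24.0, 48.0], 0.74), ([281.0, 236.0, 21.0, 39.0], 0.59), ([215.0, 300.0, 36.0, 41.0], 0.57), ([269.0, 291.0, 14.0, 46.0], 0.56)]
top {'fx': 502.5569, 'fy': 502.5569, 'cx': 273.1644, 'cy': 217.1587, 'R': [[-0.0091, -0.9995, -0.029], [-0.997, 0.0113, -0.0772], [0.0775, 0.0283, -0.9966]], 't': [-0.1071, 0.4898, 1.1977]}
top moulding [([156.0, 196.0, 44.0, 80.0], 0.79)]
top gauge_a [([382.0, 204.0, 39.0, 17.0], 0.97), ([404.0, 248.0, 28.0, 42.0], 0.97), ([237.0, 211.0, 40.0, 15.0], 0.91), ([444.0, 193.0, 37.0, 32.0], 0.87), ([301.0, 221.0, 40.0, 11.0], 0.84)]
top gauge_b [([382.0, 204.0, 39.0, 17.0], 0.97), ([404.0, 248.0, 28.0, 42.0], 0.97), ([237.0, 211.0, 40.0, 15.0], 0.91), ([444.0, 193.0, 37.0, 32.0], 0.87), ([301.0, 221.0, 40.0, 11.0], 0.84)]
top gauge_c [([382.0, 204.0, 39.0, 17.0], 0.97), ([404.0, 248.0, 28.0, 42.0], 0.97), ([237.0, 211.0, 40.0, 15.0], 0.91), ([444.0, 193.0, 37.0, 32.0], 0.87), ([301.0, 221.0, 40.0, 11.0], 0.84)]
0.5 [ 0.19469481 -0.59386045  0.23125859] [-1.84805725e-05  9.87479206e-01  1.57749223e-01 -1.96439954e-05] 1.0024472282982098
```

View pics/side0.png

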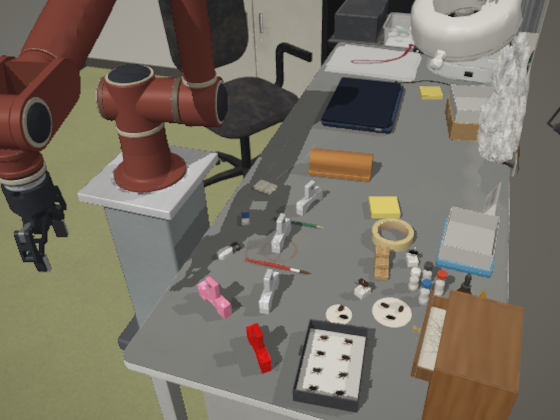

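View pics/top0.png

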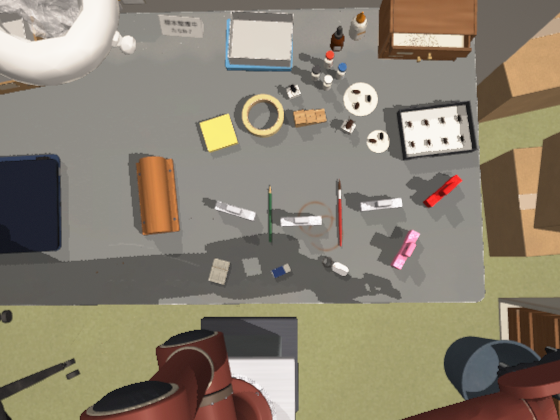

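```bash
cat > h.py <<'E'
from plant import state, optics, ticket, nets
import cv2,numpy as np
def ray(c,u,v,z):
    k=optics.camera_info(c);R=np.array(k["R"]);t=np.array(k["t"])
    C=-R.T@t; d=R.T@np.array([(u-k["cx"])/k["fx"],(v-k["cy"])/k["fy"],1]); return C+d*(z-C[2])/d[2]
def proj(c,X):
    k=optics.camera_info(c);p=np.array(k["R"])@np.array(X)+np.array(k["t"])
    return np.array([k["cx"]+k["fx"]*p[0]/p[2],k["cy"]+k["fy"]*p[1]/p[2]])
E
python3 - <<'E'
from h import *
S=cv2.imread("pics/side0.png");T=cv2.imread("pics/top0.png")
f=lambda I,u,v,w,h,W,H:cv2.resize(I[v-h//2:v+h//2,u-w//2:u+w//2],(W,H),interpolation=cv2.INTER_CUBIC)
a=np.hstack([f(S,u,v,50,60,250,300) for u,v in((310,197),(281,236),(269,291))])
b=np.hstack([f(T,u,v,50,50,250,250) for u,v in((237,211),(301,221),(382,204))])
cv2.imwrite("pics/crop1.png",np.vstack([a,b]))
for n in ("gauge_b","moulding"):
  for d in nets.outline_of("top",n):
    p=d["pixels"].astype(np.uint8);r=cv2.minAreaRect(np.argwhere(p)[:,::-1].astype(np.float32));B=cv2.boxPoints(r)
    print(n,np.round(d["bbox"]),[np.round(x,1) for x in r],*[np.round(ray("top",*q,0.034 if n!="moulding" else .03)[:2],3) for q in B], "c",np.round(ray("top",*r[0],.034),3))
E
```

```text
gauge_b [404. 250.  25.  42.] [array([406.1, 249.8]), array([13.4, 41.6]), np.float64(26.6)] [ 0.37  -0.388] [ 0.458 -0.434] [ 0.443 -0.462] [ 0.356 -0.416] c [ 0.407 -0.425  0.034]
gauge_b [381. 205.  44.  11.] [array([380.4, 204.9]), array([ 9.6, 42.9]), np.float64(84.1)] [ 0.52  -0.316] [ 0.53  -0.417] [ 0.507 -0.419] [ 0.498 -0.318] c [ 0.514 -0.368  0.034]
gauge_b [236. 211.  42.  21.] [array([235.1, 211.3]), array([40.8,  9.2]), np.float64(17.8)] [0.507 0.028] [0.528 0.022] [ 0.497 -0.071] [ 0.476 -0.065] c [ 0.502 -0.022  0.034]
gauge_b [301. 221.  42.  11.] [array([300.5, 221.3]), array([10.4, 41.2]), np.float64(87.4)] [ 0.487 -0.128] [ 0.491 -0.226] [ 0.466 -0.227] [ 0.463 -0.129] c [ 0.477 -0.178  0.034]
gauge_b [443. 193.  38.  28.] [array([442.5, 191.5]), array([10.1, 43.9]), np.float64(48.6)] [ 0.519 -0.467] [ 0.587 -0.547] [ 0.569 -0.562] [ 0.501 -0.482] c [ 0.544 -0.515  0.034]
moulding [157. 196.  44.  80.] [array([158. , 195.2]), array([78.2, 38.6]), np.float64(85.0)] [0.636 0.222] [0.643 0.128] [0.453 0.11 ] [0.446 0.203] c [0.544 0.164 0.034]
```

View pics/crop1.png

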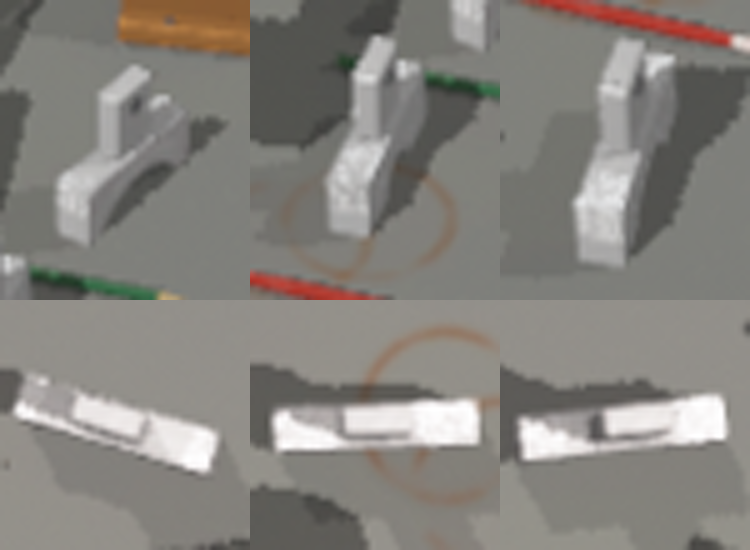

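Run:
```python
from h import *
from scipy.optimize import minimize
k=optics.camera_info("side");R=np.array(k["R"]);print("side cam",-R.T@np.array(k["t"]));k=optics.camera_info("top");print("top cam",-np.array(k["R"]).T@np.array(k["t"]))
S=cv2.imread("pics/side0.png");T=cv2.imread("pics/top0.png")
arch={"a":(19,37,16),"b":(30.7,53,15),"c":(46,73,18)}
def outline(n):
    r,w,h=arch[n]; y=np.linspace(-w/2,w/2,13); z=np.sqrt(np.maximum(r*r-y*y,0)); z=z-z.max()+h
    return np.array([[-48,0]]+list(zip(y,np.maximum(z,0)))+[[48,0],[48,34],[17,34],[17,75],[-17,75],[-17,34],[-48,34]])/1000
def world(n,x,y,yaw):
    o=outline(n);c,s=np.cos(yaw),np.sin(yaw);F=[]
    for xo in(.01,-.01):F.append(np.array([[x+c*xo-s*p[0],y+s*xo+c*p[0],p[1]] for p in o]))
    return F
rows=[]
for (x,y,yaw),(u,v) in zip([(.502,-.022,np.arctan2(-.030,.094)*-1),(.477,-.178,.04),(.514,-.368,.095)],[(310,197),(281,236),(269,291)]):
    # yaw: long axis dir = (-s,c)
    sgn=-1 if y>-.1 else 1
    yaw=yaw*sgn if y>-.1 else yaw
    row=[]
    for n in " abc":
        Z=6;I=cv2.resize(S[v-25:v+25,u-20:u+20],None,fx=Z,fy=Z,interpolation=cv2.INTER_CUBIC)
        if n!=" ":
            for F in world(n,x,y,yaw)[:1]:
                P=np.array([(proj("side",q)-[u-20,v-25]+.5)*Z for q in F]).astype(int)
                cv2.polylines(I,[P],True,(0,0,255),1)
            F=world(n,x,y,yaw)[1];P=np.array([(proj("side",q)-[u-20,v-25]+.5)*Z for q in F]).astype(int);cv2.polylines(I,[P[[0,-1]]],False,(255,0,0),1)
        row.append(cv2.resize(I,(200,200*50//40*4//5)))
    rows.append(np.hstack(row))
cv2.imwrite("pics/ov.png",np.vstack(rows))
```

```text
side cam [ 0.82728293 -1.12620679  0.88542286]
top cam [ 0.39449483 -0.14645124  1.2283403 ]
```

View pics/ov.png

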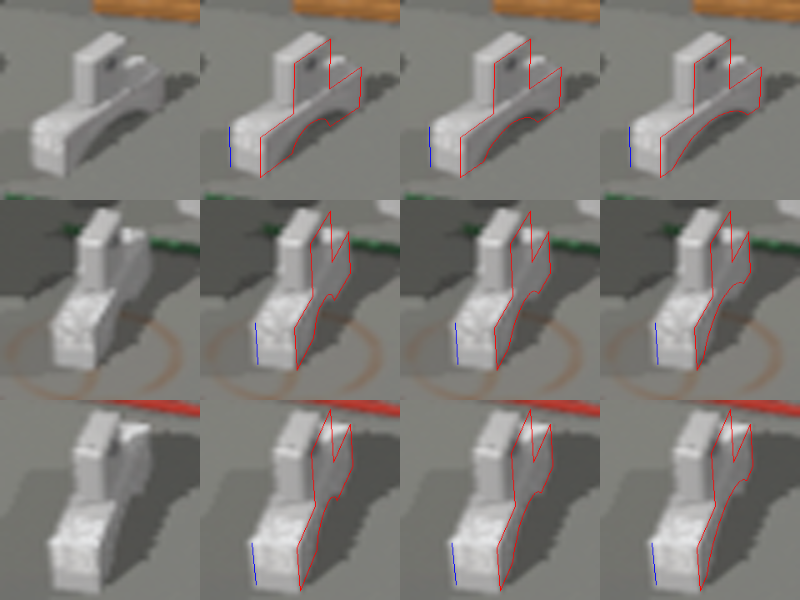

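```bash
cat > g.py <<'E'
from h import *
arch={"a":(19,37,16),"b":(30.7,53,15),"c":(46,73,18)}
def curve(n):
    r,w,h=arch[n]; y=np.linspace(-48,48,97); z=np.where(abs(y)<w/2,np.sqrt(np.maximum(r*r-y*y,0))-r+h,0)
    return y/1000,np.maximum(z,0)/1000
def pts(n,x,y,yaw,xo=.01):
    yy,z=curve(n);c,s=np.cos(yaw),np.sin(yaw)
    return np.c_[x+c*xo-s*yy,y+s*xo+c*yy,z]
E
python3 - <<'E'
from g import *
import itertools
S=cv2.cvtColor(cv2.imread("pics/side0.png"),cv2.COLOR_BGR2GRAY).astype(np.float32)
Z=8
for (x,y,yaw),(u,v) in zip([(.502,-.022,-.309*-1),(.477,-.178,.04),(.514,-.368,.095)],[(310,197),(281,236),(269,291)]):
    res={}
    for n in "abc":
        best=(-9,)
        for dx,dy,dw in itertools.product(np.arange(-.006,.0061,.001),np.arange(-.006,.0061,.002),(-.06,-.03,0,.03,.06)):
            W=pts(n,x+dx,y+dy,yaw+dw)
            P=np.array([proj("side",q) for q in W[::4]]).astype(np.float32)
            t=np.gradient(P,axis=0);L=np.linalg.norm(t,axis=1);N=np.c_[t[:,1],-t[:,0]]/L[:,None]  # up/left normal
            I=cv2.remap(S,(P+1.*N),None,cv2.INTER_LINEAR)-cv2.remap(S,(P-1.*N),None,cv2.INTER_LINEAR)
            sc=abs(float((I[:,0]*L).sum()/L.sum()))
            if sc>best[0]:best=(round(sc,2),round(dx,3),round(dy,3),dw)
        res[n]=best
    print((u,v),res)
E
```

```text
Traceback (most recent call last):
cv2.error: OpenCV(4.12.0) /io/opencv/modules/imgproc/src/imgwarp.cpp:1821: error: (-215:Assertion failed) ((map1.type() == CV_32FC2 || map1.type() == CV_16SC2) && map2.empty()) || (map1.type() == CV_32FC1 && map2.type() == CV_32FC1) in function 'remap'
```

```bash
cat > to.py <<'E'
import sys,numpy as np
from scipy.spatial.transform import Rotation as Q
from plant import state
x,y,z,f=map(float,sys.argv[1:5]);s=state();q=s["tool_rot"];R=Q.from_quat([q[1],q[2],q[3],q[0]])
best=None
for a in(f,f+np.pi):
    c,n=np.cos(a),np.sin(a);G=Q.from_matrix(np.array([[-n,c,0],[c,n,0],[0,0,-1.]]).T if 1 else 0)
    G=Q.from_matrix(np.array([[-n,c,0],[c,n,0],[0,0,-1.]]).T)
    v=(R.inv()*G).as_rotvec()
    if best is None or np.linalg.norm(v)<np.linalg.norm(best):best=v
d=R.inv().apply(np.array([x,y,z])-s["tool_pos"])
print("t",round(s["time"],2),"pos",np.round(s["tool_pos"],4),"F",np.round(s["contact_force"],1),"w",round(s["gripper_width"],3),"j",np.round(s["joint_pos"],2))
print("d",np.round(d/.8,4),"r",np.round(best/1.5,4))
E
python3 to.py .477 -.178 .15 .04
python3 -m inch '[{"dx":0.497,"dy":-0.384,"dz":0.1,"rz":-0.862},{"dx":0.497,"dy":-0.384,"dz":0.1,"rz":-0.862},{"dx":0.497,"dy":-0.384,"dz":0.1,"rz":-0.862},{"dx":0.497,"dy":-0.384,"dz":0.1,"rz":-0.862},{"dx":0.497,"dy":-0.384,"dz":0.1,"rz":-0.862}]' 1
python3 to.py .477 -.178 .15 .04
python3 - <<'E'
from g import *
import itertools
S=cv2.cvtColor(cv2.imread("pics/side0.png"),cv2.COLOR_BGR2GRAY).astype(np.float32)
for (x,y,yaw),(u,v) in zip([(.502,-.022,.309),(.477,-.178,.04),(.514,-.368,.095)],[(310,197),(281,236),(269,291)]):
    res={}
    for n in "abc":
        best=(-9,)
        for dx,dy,dw in itertools.product(np.arange(-.006,.0061,.001),np.arange(-.006,.0061,.002),(-.06,-.03,0,.03,.06)):
            W=pts(n,x+dx,y+dy,yaw+dw)
            P=np.array([proj("side",q) for q in W[::4]])
            t=np.gradient(P,axis=0);L=np.linalg.norm(t,axis=1);N=np.c_[t[:,1],-t[:,0]]/L[:,None]
            g=lambda A:cv2.remap(S,A[:,0].astype(np.float32),A[:,1].astype(np.float32),cv2.INTER_LINEAR)[:,0]
            sc=abs(float(((g(P+N)-g(P-N))*L).sum()/L.sum()))
            if sc>best[0]:best=(round(sc,2),round(dx,3),round(dy,3),dw)
        res[n]=best
    print((u,v),res)
E
```

```text
t 0.6 pos [ 0.1947 -0.5939  0.2313] F [-0.4 -0.8 -0.1] w 1.003 j [-1.37  0.05  1.61 -0.    1.48 -0.12]
d [ 0.4973 -0.384   0.1016] r [-0.      0.     -0.8627]
t 0.6 pos [ 0.1947 -0.5939  0.2313] F [-0.4 -0.8 -0.1] w 1.003 j [-1.37  0.05  1.61 -0.    1.48 -0.12]
d [ 0.4973 -0.384   0.1016] r [-0.      0.     -0.8627]validation failed for argument at $[0]...
Traceback (most recent call last):
  File "h.py", line 7, in proj
    k=optics.camera_info(c);p=np.array(k["R"])@np.array(X)+np.array(k["t"])
ValueError: time passes only in moves, steps and waits
```

```bash
sed -i '2a import functools\ninfo=functools.lru_cache(optics.camera_info)' h.py; sed -i 's/k=optics.camera_info(c)/k=info(c)/' h.py
python3 -m inch '[{"dx":0.497,"dy":-0.384,"dz":0.1,"rx":0,"ry":0,"rz":-0.862},{"dx":0.497,"dy":-0.384,"dz":0.1,"rx":0,"ry":0,"rz":-0.862},{"dx":0.497,"dy":-0.384,"dz":0.1,"rx":0,"ry":0,"rz":-0.862},{"dx":0.497,"dy":-0.384,"dz":0.1,"rx":0,"ry":0,"rz":-0.862},{"dx":0.497,"dy":-0.384,"dz":0.1,"rx":0,"ry":0,"rz":-0.862}]' 1
python3 to.py .477 -.178 .15 .04
python3 - <<'E'
from g import *
import itertools
S=cv2.cvtColor(cv2.imread("pics/side0.png"),cv2.COLOR_BGR2GRAY).astype(np.float32)
for (x,y,yaw),(u,v) in zip([(.502,-.022,.309),(.477,-.178,.04),(.514,-.368,.095)],[(310,197),(281,236),(269,291)]):
    res={}
    for n in "abc":
        best=(-9,)
        for dx,dy,dw in itertools.product(np.arange(-.006,.0061,.001),np.arange(-.006,.0061,.002),(-.06,-.03,0,.03,.06)):
            W=pts(n,x+dx,y+dy,yaw+dw)
            P=np.array([proj("side",q) for q in W[::4]])
            t=np.gradient(P,axis=0);L=np.linalg.norm(t,axis=1);N=np.c_[t[:,1],-t[:,0]]/L[:,None]
            g=lambda A:cv2.remap(S,A[:,0].astype(np.float32),A[:,1].astype(np.float32),cv2.INTER_LINEAR)[:,0]
            sc=abs(float(((g(P+N)-g(P-N))*L).sum()/L.sum()))
            if sc>best[0]:best=(round(sc,2),round(dx,3),round(dy,3),dw)
        res[n]=best
    print((u,v),res)
E
```

```text
time: 1.1
tool_pos: [0.3341, -0.388, 0.1919]
tool_rot: [0.0, 0.86, 0.511, 0.0]
contact_force: [0.9, 0.2, 0.5]
gripper_width: 1.004
grasp_force: 0.0
t 1.1 pos [ 0.3341 -0.388   0.1919] F [0.9 0.2 0.5] w 1.004 j [-1.01 -0.2   1.91  0.    1.42 -0.51]
d [0.3159 0.0314 0.0523] r [ 4.000e-04  2.000e-04 -3.589e-01]
(310, 197) {'a': (7.33, np.float64(-0.006), np.float64(-0.006), 0.06), 'b': (6.27, np.float64(-0.006), np.float64(0.0), 0.06), 'c': (7.68, np.float64(-0.006), np.float64(-0.006), 0.06)}
(281, 236) {'a': (34.66, np.float64(-0.006), np.float64(-0.006), 0.06), 'b': (38.59, np.float64(-0.006), np.float64(-0.006), 0.06), 'c': (43.56, np.float64(-0.006), np.float64(-0.006), 0.06)}
(269, 291) {'a': (40.78, np.float64(-0.004), np.float64(-0.006), -0.06), 'b': (42.68, np.float64(-0.004), np.float64(-0.002), -0.06), 'c': (43.42, np.float64(-0.005), np.float64(-0.006), 0.06)}
```

Run:
```python
from g import *
S=cv2.imread("pics/side0.png")
o=[]
for (x,y,yaw),(u,v) in zip([(.502,-.022,.309),(.477,-.178,.04),(.514,-.368,.095)],[(312,200),(283,238),(271,294)]):
    I=S[v-22:v+22,u-16:u+16].astype(float);I=np.clip((I-50)*1.9,0,255).astype(np.uint8)
    o.append(cv2.resize(I,(260,357),interpolation=cv2.INTER_NEAREST))
    for n in "abc":
        W=pts(n,x,y,yaw);i=np.argmax(np.diff(W[:,2])>1e-4);print(n,[np.round((proj("side",W[j])-[u-16,v-22]+.5)*8.12).tolist() for j in(0,i,48,96-i,96)])
cv2.imwrite("pics/z.png",np.hstack(o))
```

```text
a [[141.0, 317.0], [138.0, 263.0], [138.0, 190.0], [136.0, 194.0], [134.0, 143.0]]
b [[141.0, 317.0], [139.0, 278.0], [138.0, 192.0], [135.0, 180.0], [134.0, 143.0]]
c [[141.0, 317.0], [140.0, 296.0], [138.0, 185.0], [135.0, 162.0], [134.0, 143.0]]
a [[108.0, 305.0], [136.0, 243.0], [152.0, 164.0], [170.0, 165.0], [195.0, 107.0]]
b [[108.0, 305.0], [128.0, 260.0], [152.0, 167.0], [177.0, 149.0], [195.0, 107.0]]
c [[108.0, 305.0], [119.0, 281.0], [152.0, 159.0], [186.0, 129.0], [195.0, 107.0]]
a [[114.0, 339.0], [141.0, 259.0], [156.0, 168.0], [175.0, 159.0], [199.0, 86.0]]
b [[114.0, 339.0], [134.0, 281.0], [156.0, 171.0], [182.0, 138.0], [199.0, 86.0]]
c [[114.0, 339.0], [125.0, 308.0], [156.0, 163.0], [190.0, 113.0], [199.0, 86.0]]
```

View pics/z.png

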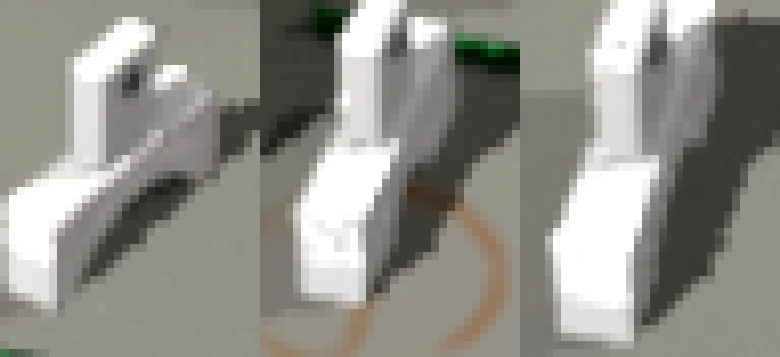

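Run:
```python
from g import *
S=cv2.cvtColor(cv2.imread("pics/side0.png"),cv2.COLOR_BGR2GRAY)
for (x,y,yaw),(u,v) in zip([(.477,-.178,.04),(.514,-.368,.095)],[(283,238),(271,294)]):
    P={n:np.array([proj("side",q) for q in pts(n,x,y,yaw)]) for n in "abc"}
    print("corner",P["a"][0].round(1),P["a"][96].round(1))
    for r in range(int(P["a"][96][1]),int(P["a"][0][1])+2):
        # predicted boundary: max col where curve crosses row
        pr=[]
        for n in "abc":
            Q=P[n];xs=[Q[i,0]+(r-Q[i,1])/(Q[i+1,1]-Q[i,1]+1e-9)*(Q[i+1,0]-Q[i,0]) for i in range(96) if (Q[i,1]-r)*(Q[i+1,1]-r)<=0]
            pr.append(round(min(xs),1) if xs else None)
        print(r,pr,S[r,u-6:u+14].tolist())
    print("cols from",u-6)
```

```text
corner [279.8 253. ] [290.5 228.7]
228 [None, None, None] [183, 168, 169, 164, 145, 116, 115, 119, 126, 123, 117, 115, 116, 111, 95, 82, 82, 82, 83, 83]
229 [np.float64(290.4), np.float64(290.4), np.float64(290.4)] [168, 167, 168, 164, 145, 116, 116, 124, 126, 119, 116, 116, 116, 110, 88, 83, 82, 82, 82, 82]
230 [np.float64(290.0), np.float64(290.0), np.float64(290.0)] [158, 167, 168, 164, 146, 117, 119, 126, 123, 117, 116, 116, 115, 105, 83, 82, 82, 82, 82, 82]
231 [np.float64(289.5), np.float64(289.5), np.float64(289.5)] [163, 167, 167, 164, 147, 120, 124, 126, 119, 116, 117, 119, 111, 94, 82, 83, 81, 82, 81, 81]
232 [np.float64(289.1), np.float64(289.1), np.float64(287.0)] [167, 166, 167, 165, 148, 123, 126, 124, 117, 116, 117, 116, 105, 85, 82, 82, 82, 82, 83, 82]
233 [np.float64(288.6), np.float64(288.6), np.float64(286.3)] [168, 154, 149, 162, 152, 143, 162, 128, 116, 116, 118, 114, 93, 83, 82, 81, 82, 82, 82, 94]
234 [np.float64(288.2), np.float64(286.4), np.float64(285.7)] [177, 170, 176, 180, 177, 174, 167, 122, 115, 113, 112, 106, 84, 83, 82, 82, 83, 94, 115, 119]
235 [np.f
[... 7573 characters left out ...]
08, 90, 81, 92, 117, 126, 126, 126, 126, 126, 126, 126, 126, 126, 126, 126]
311 [np.float64(269.4), np.float64(269.4), np.float64(269.4)] [167, 168, 166, 152, 105, 82, 92, 117, 125, 126, 126, 126, 126, 126, 126, 126, 126, 126, 126, 126]
312 [np.float64(269.0), np.float64(269.0), np.float64(269.0)] [167, 168, 167, 155, 110, 113, 118, 126, 126, 126, 126, 126, 126, 126, 125, 126, 126, 126, 126, 126]
313 [np.float64(268.7), np.float64(268.7), np.float64(268.7)] [155, 160, 163, 156, 118, 126, 126, 126, 126, 126, 126, 126, 126, 126, 126, 126, 126, 126, 126, 126]
314 [None, None, None] [129, 138, 140, 139, 124, 126, 126, 126, 126, 126, 126, 125, 126, 126, 126, 126, 125, 125, 126, 127]
cols from 265
```

```bash
python3 to.py .514 -.368 .12 .095
```

```text
t 1.1 pos [ 0.3341 -0.388   0.1919] F [0.9 0.2 0.5] w 1.004 j [-1.01 -0.2   1.91  0.    1.42 -0.51]
d [0.1294 0.1855 0.09  ] r [ 4.000e-04  3.000e-04 -3.956e-01]
```

```bash
python3 -m inch '[{"dx":0.129,"dy":0.186,"dz":0.09,"rx":0,"ry":0,"rz":-0.396},{"dx":0.129,"dy":0.186,"dz":0.09,"rx":0,"ry":0,"rz":-0.396},{"dx":0.129,"dy":0.186,"dz":0.09,"rx":0,"ry":0,"rz":-0.396},{"dx":0.129,"dy":0.186,"dz":0.09,"rx":0,"ry":0,"rz":-0.396},{"dx":0.129,"dy":0.186,"dz":0.09,"rx":0,"ry":0,"rz":-0.396}]' 1 | head -2
python3 to.py .514 -.368 .043 .095
python3 - <<'E'
from h import *
T=optics.grab_frame("top")[:,:,::-1];S=optics.grab_frame("side")[:,:,::-1]
f=lambda I,u,v:cv2.resize(I[v-50:v+50,u-60:u+60],None,fx=3.3,fy=3.3,interpolation=cv2.INTER_CUBIC)
cv2.imwrite("pics/above.png",np.hstack([f(T,382,210),f(S,269,280)]))
E
```

```text
time: 1.6
tool_pos: [0.5158, -0.3685, 0.1158]
t 1.6 pos [ 0.5158 -0.3685  0.1158] F [-0.5 -0.1 -0.2] w 1.0 j [-0.74  0.17  1.68  0.    1.29 -0.83]
d [ 0.0005 -0.002   0.091 ] r [-0.0019 -0.0031  0.0007]
```

View pics/above.png

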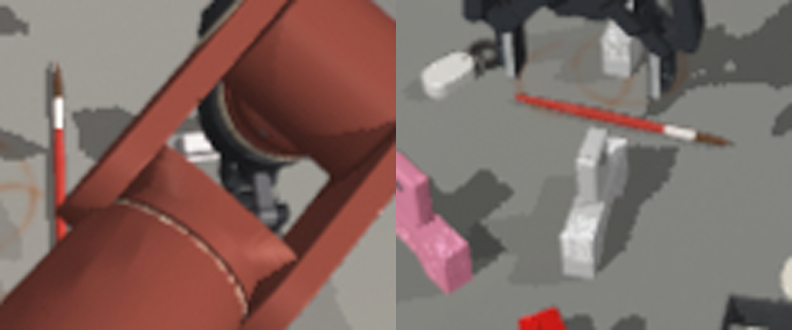

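```bash
python3 -m inch '[{"dx":0,"dy":-0.002,"dz":0.045,"rx":0,"ry":0,"rz":0},{"dx":0,"dy":-0.002,"dz":0.09,"rx":0,"ry":0,"rz":0},{"dx":0,"dy":-0.002,"dz":0.09,"rx":0,"ry":0,"rz":0}]' 1 | head -4
python3 - <<'E'
from h import *
S=optics.grab_frame("side")[:,:,::-1]
print(proj("side",[.514,-.368,.043]))
cv2.imwrite("pics/down.png",cv2.resize(S[230:340,209:339],None,fx=4,fy=4,interpolation=cv2.INTER_CUBIC))
E
```

```text
time: 2.0
tool_pos: [0.5077, -0.3691, 0.0435]
tool_rot: [-0.005, 0.675, 0.737, -0.0]
contact_force: [-1.2, 0.5, -1.0]
[268.86830204 283.03350684]
```

View pics/down.png

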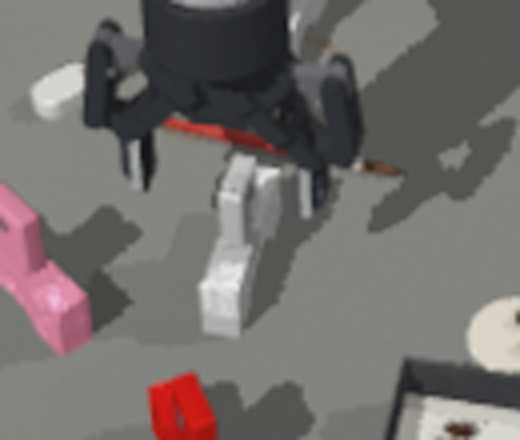

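```bash
python3 to.py .514 -.368 .043 .095
```

```text
t 2.05 pos [ 0.5094 -0.3704  0.0464] F [ 0.9 -0.3  0.7] w 0.994 j [-0.75  0.24  1.73 -0.    1.17 -0.83]
d [0.0025 0.006  0.0042] r [-0.0022 -0.0023 -0.0046]
```

```bash
python3 -m inch '[{"dx":0.002,"dy":0.004,"dz":0.002,"rx":0,"ry":0,"rz":0},{"dx":0.002,"dy":0.004,"dz":0.002,"rx":0,"ry":0,"rz":0}]' 1 | head -2
python3 -m inch '[{"dx":0,"dy":0,"dz":0,"rx":0,"ry":0,"rz":0},{"dx":0,"dy":0,"dz":0,"rx":0,"ry":0,"rz":0},{"dx":0,"dy":0,"dz":0,"rx":0,"ry":0,"rz":0},{"dx":0,"dy":0,"dz":0,"rx":0,"ry":0,"rz":0},{"dx":0,"dy":0,"dz":0,"rx":0,"ry":0,"rz":0}]' -1
python3 to.py .514 -.368 .043 .095
```

```text
time: 2.25
tool_pos: [0.5163, -0.3707, 0.0495]
time: 2.75
tool_pos: [0.5149, -0.3693, 0.0465]
tool_rot: [-0.0, 0.675, 0.738, 0.0]
contact_force: [-2.2, 2.0, 8.2]
gripper_width: 0.152
grasp_force: 60.4
t 2.75 pos [ 0.5149 -0.3693  0.0465] F [-2.2  2.   8.2] w 0.152 j [-0.74  0.25  1.72  0.    1.17 -0.83]
d [ 0.0017 -0.001   0.0044] r [ 0.     -0.     -0.0033]
```

```bash
python3 -m inch '[{"dx":0,"dy":0,"dz":-0.06,"rx":0,"ry":0,"rz":0},{"dx":0.06,"dy":0,"dz":-0.12,"rx":0,"ry":0,"rz":0.1},{"dx":0.12,"dy":0,"dz":-0.2,"rx":0,"ry":0,"rz":0.2},{"dx":0.15,"dy":0,"dz":-0.22,"rx":0,"ry":0,"rz":0.3},{"dx":0.15,"dy":0,"dz":-0.22,"rx":0,"ry":0,"rz":0.4}]' -1 | head -2
python3 -m inch '[{"dx":0,"dy":0,"dz":0,"rx":0,"ry":0,"rz":0.1},{"dx":0,"dy":0,"dz":0,"rx":0,"ry":0,"rz":0.2},{"dx":0,"dy":0,"dz":0,"rx":0,"ry":0,"rz":0.3},{"dx":0,"dy":0,"dz":0,"rx":0,"ry":0,"rz":0.3},{"dx":0,"dy":0,"dz":0,"rx":0,"ry":0,"rz":0.3}]' -1
python3 - <<'E'
from h import *
S=optics.grab_frame("side")[:,:,::-1]
p=state()["tool_pos"];u,v=proj("side",[p[0],p[1],p[2]-.03]).astype(int);print(p,u,v)
cv2.imwrite("pics/held.png",cv2.resize(S[v-45:v+45,u-55:u+55],None,fx=6,fy=6,interpolation=cv2.INTER_CUBIC))
E
```

```text
time: 3.25
tool_pos: [0.5049, -0.2483, 0.2261]
time: 3.75
tool_pos: [0.5039, -0.2497, 0.2219]
tool_rot: [-0.0, 0.953, 0.302, -0.0]
contact_force: [0.8, 0.3, -1.8]
gripper_width: 0.152
grasp_force: 59.0
[ 0.50393161 -0.2497542   0.22194813] 280 196
```

View pics/held.png

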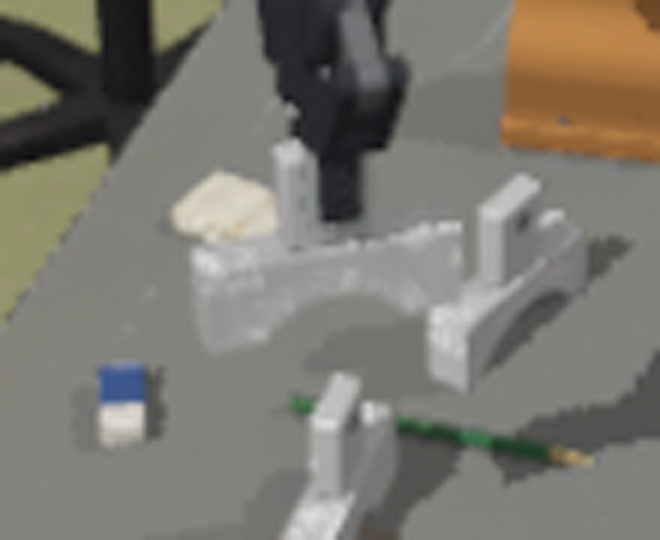

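```bash
cat > fit.py <<'E'
from h import *
from scipy.optimize import minimize
a=np.linspace(0,np.pi,13)
prof=[(-.045,0),(.045,0),(-.045,.014),(.045,.014),(.03,.014),(-.03,.014)]+[(.03*np.cos(t),.032+.03*np.sin(t)) for t in a]
M=np.array([(x,y,z) for x in(-.09,.09) for y,z in prof])
def hull(c,p):
    x,y,f=p;C,s=np.cos(f),np.sin(f)
    W=np.c_[x+C*M[:,0]-s*M[:,1],y+s*M[:,0]+C*M[:,1],M[:,2]]
    return cv2.convexHull((np.array([proj(c,w) for w in W])*16).astype(np.int32))
def fit(cams):
    ms={}
    for c in cams:
        optics.grab_frame(c);o=nets.outline_of(c,"moulding")
        if o and o[0]["confidence"]>.4: ms[c]=o[0]["pixels"]
    def cost(p,cs):
        e=0
        for c in cs:
            m=np.zeros((420*4,560*4),np.uint8);cv2.fillConvexPoly(m,hull(c,p)+8,255,shift=2) if 0 else cv2.fillConvexPoly(m,(hull(c,p)//4+2),255)
            m=cv2.resize(m,(560,420),interpolation=cv2.INTER_AREA)/255.;e+=abs(m-ms[c]).sum()/ms[c].sum()
        return e
    for cs in [[c] for c in ms]+[list(ms)]:
        r=minimize(cost,[.545,.17,.09],args=(cs,),method="Nelder-Mead",options=dict(initial_simplex=np.array([[.545,.17,.09],[.56,.17,.09],[.545,.185,.09],[.545,.17,.16]]),maxiter=120))
        print(cs,r.x.round(4),round(r.fun,3))
if __name__=="__main__":
    fit(["top","side"])
    c=-54.8*np.pi/180;C,s=np.cos(c),np.sin(c)
    for y in(-.048,.048):print("foot",proj("side",[.5039+C*.01-s*y,-.2498+s*.01+C*y,.1754]).round(1))
E
python3 fit.py
```

```text
['top'] [0.5433 0.1721 0.1022] 0.029
['side'] [0.5423 0.1753 0.097 ] 0.041
['top', 'side'] [0.5432 0.1726 0.1049] 0.081
foot [260.5 209.8]
foot [302.5 201.4]
```

```bash
python3 to.py .543 .173 .18 .102
```

```text
t 4.0 pos [ 0.5041 -0.2499  0.2223] F [-0.6  0.4 -0.6] w 0.15 j [-0.59 -0.09  1.77  0.    1.46  0.37]
d [ 0.3433 -0.4048  0.0529] r [-1.000e-04 -0.000e+00 -7.074e-01]
```

```bash
python3 -m inch '[{"dx":0.343,"dy":-0.405,"dz":0.05,"rx":0,"ry":0,"rz":-0.707},{"dx":0.343,"dy":-0.405,"dz":0.05,"rx":0,"ry":0,"rz":-0.707},{"dx":0.343,"dy":-0.405,"dz":0.05,"rx":0,"ry":0,"rz":-0.707},{"dx":0.343,"dy":-0.405,"dz":0.05,"rx":0,"ry":0,"rz":-0.707},{"dx":0.343,"dy":-0.405,"dz":0.05,"rx":0,"ry":0,"rz":-0.707}]' -1 | head -2
python3 to.py .543 .173 .18 .102
```

```text
time: 4.5
tool_pos: [0.5269, -0.0001, 0.199]
t 4.5 pos [ 5.269e-01 -1.000e-04  1.990e-01] F [ 1.5  0.1 -1.9] w 0.156 j [-0.14 -0.16  1.87  0.    1.43  0.06]
d [ 0.216  -0.0241  0.0238] r [ 0.0006  0.     -0.2037]
```

```bash
python3 -m inch '[{"dx":0.216,"dy":-0.024,"dz":0.024,"rx":0,"ry":0,"rz":-0.204},{"dx":0.216,"dy":-0.024,"dz":0.024,"rx":0,"ry":0,"rz":-0.204},{"dx":0.216,"dy":-0.024,"dz":0.024,"rx":0,"ry":0,"rz":-0.204},{"dx":0.216,"dy":-0.024,"dz":0.024,"rx":0,"ry":0,"rz":-0.204},{"dx":0.216,"dy":-0.024,"dz":0.024,"rx":0,"ry":0,"rz":-0.204}]' -1 | head -2
python3 -m inch '[{"dx":0,"dy":0,"dz":0,"rx":0,"ry":0,"rz":0},{"dx":0,"dy":0,"dz":0,"rx":0,"ry":0,"rz":0}]' -1|head -2
python3 to.py .543 .173 .105 .102
```

```text
time: 5.0
tool_pos: [0.5437, 0.1741, 0.1791]
time: 5.2
tool_pos: [0.5444, 0.1701, 0.1799]
t 5.2 pos [0.5444 0.1701 0.1799] F [ 0.2 -0.5 -1. ] w 0.156 j [ 0.17 -0.04  1.79 -0.    1.39  0.08]
d [ 0.0039 -0.0014  0.0936] r [ 0.0001  0.0003 -0.0046]
```

```bash
python3 -m inch '[{"dx":0.002,"dy":0,"dz":0.04,"rx":0,"ry":0,"rz":-0.004},{"dx":0.002,"dy":0,"dz":0.08,"rx":0,"ry":0,"rz":-0.004},{"dx":0.002,"dy":0,"dz":0.092,"rx":0,"ry":0,"rz":-0.004},{"dx":0.002,"dy":0,"dz":0.092,"rx":0,"ry":0,"rz":-0.004}]' -1|head -4
python3 to.py .543 .173 .0935 .102
python3 - <<'E'
from h import *
S=optics.grab_frame("side")[:,:,::-1]
cv2.imwrite("pics/pre.png",cv2.resize(S[115:205,280:400],None,fx=6,fy=6,interpolation=cv2.INTER_CUBIC))
E
```

```text
time: 5.6
tool_pos: [0.5428, 0.1713, 0.1044]
tool_rot: [-0.001, 0.671, 0.742, -0.002]
contact_force: [-0.1, 0.8, -1.4]
t 5.6 pos [0.5428 0.1713 0.1044] F [-0.1  0.8 -1.4] w 0.152 j [ 0.18  0.04  1.85 -0.    1.26  0.07]
d [0.0021 0.0005 0.0136] r [-0.0026  0.0003 -0.001 ]
```

View pics/pre.png

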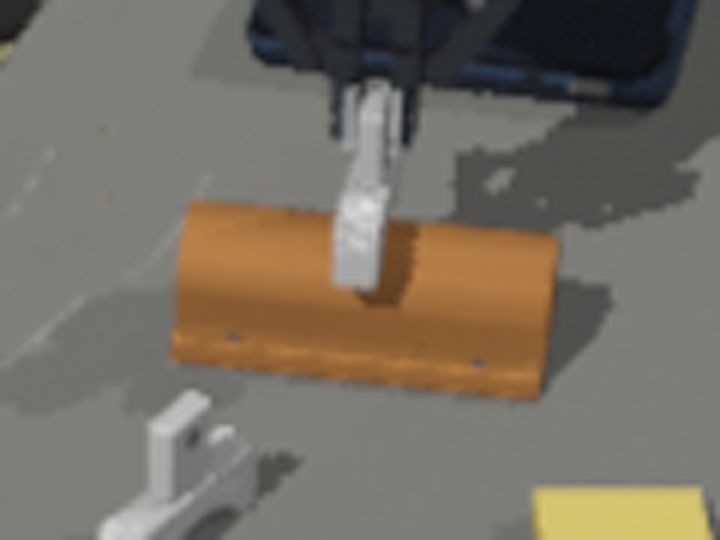

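The gauge hangs across the middle of the bead (foot at about 357,285 in the crop), square to it. Now I lower it gently.

```bash
python3 -m inch '[{"dx":0.001,"dy":0,"dz":0.005,"rx":0,"ry":0,"rz":0},{"dx":0.001,"dy":0,"dz":0.009,"rx":0,"ry":0,"rz":0},{"dx":0.001,"dy":0,"dz":0.012,"rx":0,"ry":0,"rz":0},{"dx":0.001,"dy":0,"dz":0.012,"rx":0,"ry":0,"rz":0}]' -1|head -4
python3 to.py .543 .173 .0935 .102
```

```text
time: 6.05
tool_pos: [0.544, 0.1735, 0.0967]
tool_rot: [0.0, 0.67, 0.742, 0.0]
contact_force: [-0.3, 0.9, -1.0]
t 6.05 pos [0.544  0.1735 0.0967] F [-0.3  0.9 -1. ] w 0.154 j [0.18 0.05 1.85 0.   1.24 0.08]
d [-0.0004 -0.0013  0.0039] r [ 0.0001 -0.      0.0001]
```

```bash
python3 -m inch '[{"dx":0,"dy":0,"dz":0.0015,"rx":0,"ry":0,"rz":0},{"dx":0,"dy":0,"dz":0.003,"rx":0,"ry":0,"rz":0},{"dx":0,"dy":0,"dz":0.003,"rx":0,"ry":0,"rz":0},{"dx":0,"dy":0,"dz":0.003,"rx":0,"ry":0,"rz":0}]' -1|head -4
python3 to.py .543 .173 .0935 .102
python3 -m inch '[{"dx":0,"dy":0,"dz":0.0015,"rx":0,"ry":0,"rz":0},{"dx":0,"dy":0,"dz":0.0015,"rx":0,"ry":0,"rz":0}]' -1|head -4
python3 to.py .543 .173 .0935 .102
```

```text
time: 6.45
tool_pos: [0.5439, 0.1734, 0.0941]
tool_rot: [-0.0, 0.67, 0.742, -0.0]
contact_force: [-0.2, 0.8, -0.9]
t 6.45 pos [0.5439 0.1734 0.0941] F [-0.2  0.8 -0.9] w 0.154 j [0.18 0.05 1.85 0.   1.24 0.08]
d [-0.0004 -0.0012  0.0008] r [-0.0001  0.      0.    ]
time: 6.65
tool_pos: [0.5443, 0.1732, 0.0933]
tool_rot: [0.0, 0.67, 0.742, 0.0]
contact_force: [-0.4, -1.7, -0.6]
t 6.65 pos [0.5443 0.1732 0.0933] F [-0.4 -1.7 -0.6] w 0.154 j [ 0.18  0.05  1.86 -0.    1.23  0.08]
d [-0.0001 -0.0016 -0.0003] r [0.0004 0.0004 0.0001]
```

Slight contact may be starting; I step down until the force shows.

```bash
python3 -m inch '[{"dx":0,"dy":0,"dz":0.0012,"rx":0,"ry":0,"rz":0},{"dx":0,"dy":0,"dz":0.0012,"rx":0,"ry":0,"rz":0},{"dx":0,"dy":0,"dz":0.0012,"rx":0,"ry":0,"rz":0}]' -1|head -4
python3 -m inch '[{"dx":0,"dy":0,"dz":0.0012,"rx":0,"ry":0,"rz":0},{"dx":0,"dy":0,"dz":0.0012,"rx":0,"ry":0,"rz":0},{"dx":0,"dy":0,"dz":0.0012,"rx":0,"ry":0,"rz":0}]' -1|head -4
```

```text
time: 6.95
tool_pos: [0.5444, 0.1733, 0.0932]
tool_rot: [0.0, 0.67, 0.742, 0.0]
contact_force: [-2.3, -1.9, 5.2]
time: 7.25
tool_pos: [0.5445, 0.1733, 0.0931]
tool_rot: [0.0, 0.67, 0.742, 0.0]
contact_force: [-4.2, -1.3, 9.9]
```

```bash
python3 -m inch '[{"dx":0,"dy":0,"dz":0,"rx":0,"ry":0,"rz":0},{"dx":0,"dy":0,"dz":0,"rx":0,"ry":0,"rz":0},{"dx":0,"dy":0,"dz":0,"rx":0,"ry":0,"rz":0},{"dx":0,"dy":0,"dz":0,"rx":0,"ry":0,"rz":0},{"dx":0,"dy":0,"dz":0,"rx":0,"ry":0,"rz":0}]' 0.4
python3 -m inch '[{"dx":0,"dy":0,"dz":-0.04,"rx":0,"ry":0,"rz":0},{"dx":0,"dy":0,"dz":-0.09,"rx":0,"ry":0,"rz":0},{"dx":0,"dy":0,"dz":-0.15,"rx":0,"ry":0,"rz":0},{"dx":-0.04,"dy":0,"dz":-0.2,"rx":0,"ry":0,"rz":0},{"dx":-0.1,"dy":0,"dz":-0.2,"rx":0,"ry":0,"rz":0}]' 0.4
python3 -m inch '[{"dx":-0.06,"dy":0,"dz":0,"rx":0,"ry":0,"rz":0},{"dx":-0.12,"dy":0,"dz":0,"rx":0,"ry":0,"rz":0},{"dx":-0.18,"dy":0,"dz":0,"rx":0,"ry":0,"rz":0},{"dx":-0.18,"dy":0,"dz":0,"rx":0,"ry":0,"rz":0},{"dx":-0.18,"dy":0,"dz":0,"rx":0,"ry":0,"rz":0}]' 0.4|head -2
python3 - <<'E'
from h import *
S=optics.grab_frame("side")[:,:,::-1];T=optics.grab_frame("top")[:,:,::-1]
f=lambda I,u,v:cv2.resize(I[v-50:v+50,u-50:u+50],None,fx=4,fy=4,interpolation=cv2.INTER_CUBIC)
cv2.imwrite("pics/end.png",np.hstack([f(S,340,160),f(T,160,196)]))
E
```

```text
time: 7.75
tool_pos: [0.5438, 0.1734, 0.0907]
tool_rot: [-0.0, 0.67, 0.742, -0.0]
contact_force: [0.2, 0.2, 0.1]
gripper_width: 0.699
grasp_force: 0.0
time: 8.25
tool_pos: [0.5554, 0.0949, 0.2593]
tool_rot: [0.005, 0.668, 0.744, 0.005]
contact_force: [0.8, -0.4, 0.3]
gripper_width: 0.698
grasp_force: 0.0
time: 8.75
tool_pos: [0.5667, -0.0502, 0.2508]
```

View pics/end.png

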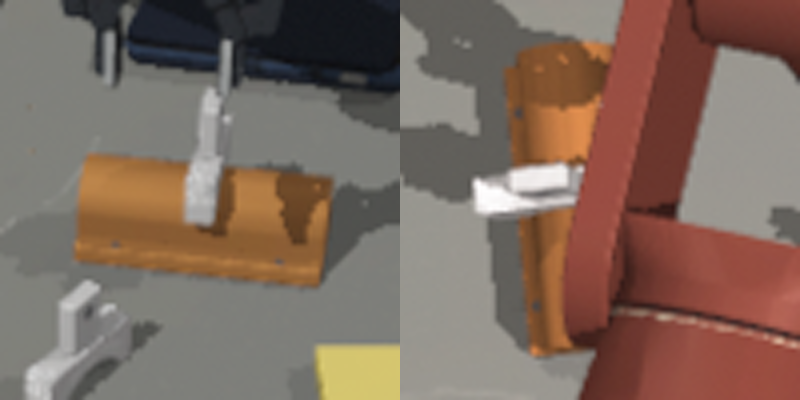

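The crops show the gauge upright and square across the bead (side crop about 205,170; top crop about 535,185). The moulding has not moved and the gripper is clear.

```bash
python3 -c "
from plant import ticket
print(ticket.job_done())"
```

```text
the job is handed in; nothing more can be done
None
```

The middle-arch gauge (gauge_b) is seated upright and square on the moulding's bead, the other two gauges were left untouched on the desk, and the job was handed in at about 9 s; no verdict came back.

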